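Fold up the shipping tray and pack the temperature logger

ROBOT

A 7-joint arm with a two-finger parallel gripper is mounted at the origin on the work surface. World frame = base frame: x ahead of the robot, y to its left, z up, the work surface at z = 0. Lengths are in m, angles in rad, forces in N, time in s.
With the tool pointing down it reaches from about 0.425 to 0.95 m from the base axis. Payload 16.7 kg.
Tool frame: the origin (TCP) lies at the very end of the fingers, on their centre line; the grasp point (between the pads) lies 19 mm behind it; z points along the fingers, y is the line along which they close (so a half turn about z gives the same grasp; the last joint's range is limited). The gripper opens to 94 mm and grips with 3 to 60 N. Pads are 16 mm wide; open, the fingers measure 119 mm over their backs; the gripper's body (75 mm by 177 mm) begins 78 mm behind the grasp point.
Start: joints at [-1.373, 0.426, 0.074, 1.606, -0.034, 1.111, -0.067], TCP at [0.229, 0.635, 0.205] pointing down, gripper open.
Joint ranges: [-2.85, 2.85], [-0.5, 2.14], [-1.23, 1.37], [0.21, 2.46], [-1.02, 4.16], [0.16, 2.05], [-2.73, 2.73]. Speed limits (rad/s): [1.89, 1.89, 2.39, 2.39, 3.01, 3.01, 3.01].

INTERFACE

Orientations are given as [roll, pitch, yaw] about the fixed x, y, z axes, in that order (R = Rz(yaw) Ry(pitch) Rx(roll)).
In Python, from cell import arm gives the robot as it stands.
- The arm moves only by the tool apply_moves, never from a script. Its argument "series" is one flat list of numbers, 7 for each row, row after row: the shift along the tool's x, y, z as a fraction of full scale, then the turn, a rotation vector about the tool's x, y, z as a fraction of full scale, then the closure, from -1 (fully open) to 1 (shut), so that 0 is half open. A call has 1 to 12 rows; each row is the pose to reach, as a shift and turn from the pose commanded when the call began, along the tool's axes at that moment; what a row does not reach only later rows make up. Full scale, the value 1, is 1000 mm for a shift and 0.5 rad for a turn. A row lasts 1/10 s, in which the tool goes at most 50 mm and 8.59 degrees, less where a joint would pass 70% of its speed; a pose out of reach is approached as far as the arm can. A call with a number of a shift or a turn outside -1 to 1 is refused whole. A call with a gripper value outside its range is refused whole. The fingers move at their own pace and stop on an object; "grip_force" is the grip in N (left out, the last holds). Time passes only in rows, so rows that repeat a pose let the fingers close. It gives the time, the measured TCP pose, the force, the opening and the grip force at its end, in the units of the state.
- arm.observe(): the state, without advancing time (a new reading comes with each control period).
- arm.get_image(name): name is "side" or "top"; returns the picture (400x640x3 uint8, red, green, blue); there is no depth.
- arm.camera_info(name): a dict with "K" (3x3 intrinsics, pixels), "cam_to_world" (4x4, takes a point from camera to world coordinates). Camera axes: x right, y down, z forward; pixel columns grow to the right and rows downward; lengths in m; the calibration is good to about 2 mm. A picture is of the moment at which its call begins. camera_info takes no time and is no camera call.
- arm.job_done(): hands the job in; it is judged then, once.
The state is a dict: "clock": time; "qpos": joint angles; "joint_vel": joint speeds; "joint_torque": joint torques, N m; "position": TCP position; "orientation": TCP orientation; "contact_force": force on the tool from outside, world axes, zero at the start; "wrist_torque": the same for the moment, N m; "grip_width": finger opening in m; "grasp_force": force on a finger pad.
Only numpy, scipy, OpenCV 4.12 (cv2) and the standard library are available. Lean on these libraries where they do the work, as an engineer would, in place of code of your own. Each camera call takes 0.05 s, during which the arm holds its last target. There are 200 camera calls.

TASK

Pack the temperature logger for dispatch. First fold the tray's three hinged cardboard walls up until they stand square upright, then pull the logger out of its foam block by its protruding end and lay it flat on the bare desk and let go of it; finally take it again around its middle and lay it flat inside the tray, on the tray's floor, with all the walls still upright. Never drop the logger, and leave the other things on the desk where they are.

Things in the scene. Friction and masses are not known exactly. Their poses are not given: they have to be found in the camera images.
- tray: Half-folded brown corrugated cardboard tray, taped to the desk. Origin: centre of its floor's underside; x points to the far wall, y to the left wall. Folded, it is 110 mm (x) by 190 mm (y) inside, floor 4 mm thick. The near wall (-x side) already stands, 68 mm tall, and is fixed; the left, right and far walls hinge on stiff creases and stay at whatever angle they are left (0.05 Nm moves them).
- wall_left (a joint): Angle of the left (+y of the tray) wall about its crease (rad): 0 flat outwards on the desk, 1.57 square upright, 2.0 (its stop) leaning inwards. Starts at 0.4 to 0.75. A flat panel 110 mm wide, 4 mm thick, reaching 65 mm from the crease, which lies at y = +97.5 mm in the tray's frame, 3 mm above the desk. Not joined at the corners.
- wall_left_edge (a point): Middle of the free edge of the left (+y of the tray) wall, mid-thickness, 65 mm from its crease.
- wall_right (a joint): Angle of the right (-y of the tray) wall about its crease (rad): 0 flat outwards on the desk, 1.57 square upright, 2.0 (its stop) leaning inwards. Starts at 0.4 to 0.75. A flat panel 110 mm wide, 4 mm thick, reaching 65 mm from the crease, which lies at y = -97.5 mm in the tray's frame, 3 mm above the desk. Not joined at the corners.
- wall_right_edge (a point): Middle of the free edge of the right (-y of the tray) wall, mid-thickness, 65 mm from its crease.
- wall_far (a joint): Angle of the far (+x of the tray, away from the robot) wall about its crease (rad): 0 flat outwards on the desk, 1.57 square upright, 2.0 (its stop) leaning inwards. Starts at 0.4 to 0.75. A flat panel 190 mm wide, 4 mm thick, reaching 65 mm from the crease, which lies at x = +57.5 mm in the tray's frame, 3 mm above the desk. Not joined at the corners.
- wall_far_edge (a point): Middle of the free edge of the far (+x of the tray, away from the robot) wall, mid-thickness, 65 mm from its crease.
- block: Grey foam block on a black base, 100 x 100 mm, 80 mm tall, fixed to the desk. Origin: centre of its underside. An upright slot in its top centre, 68 mm deep (floor 12 mm above the desk), holds the logger; a sprung foam pad on the slot's +x side presses on the logger's broad face with about 7 N, so pulling it up takes about 12 N until clear. 2 mm play each side along y.
- logger: Temperature logger: a white flat plastic bar, 22 mm thick (x), 34 mm wide (y), 150 mm long (z), about 0.15 kg, with a black display and a grey band near its top. Origin: centre of its bottom end; z points to the top end. It starts upright in the block's slot, its axes parallel to the block's, the upper 82 mm standing out.
- logger_mid (a point): Centre of the logger, 75 mm from its bottom end.
- logger_top (a point): Centre of the logger's top end face.
- logger_bottom (a point): Centre of the logger's bottom end face.
- amber_bottle: amber glass medicine bottle with black cap, 52 mm diameter, 95 mm tall, standing; origin centre of its underside; leave alone
- pill_jar: white plastic jar, 60 mm diameter, 85 mm tall, standing; origin centre of its underside; leave alone
- tape_roll: cardboard-brown roll of packing tape lying flat, 96 mm diameter, 48 mm tall; origin centre of its underside; leave alone
- stapler: black stapler, 150 mm long along its y, 45 mm wide, 42 mm tall; origin centre of its underside; leave alone
- small_carton: small closed carton, 70 x 110 x 60 mm tall; origin centre of its underside; leave alone
- pen_cup: black pen cup with two pens, 76 mm diameter, 95 mm tall (pens to about 160 mm); origin centre of its underside; leave alone
Not all that is in view belongs to the job. Several things look just like the block: the one meant starts farthest to the robot's right. Of the things that look like the logger, the smaller one is meant.

How it is judged:
By the outcome, as a careful person would: the job done as asked, in the order asked, and still so for the second after the job is handed in, with the robot touching nothing.
It also fails if it takes over 72 s, if anything falls off the work surface, if the arm or the gripper's body presses on something with over 40 N, if the wrist force passes 120 N, or if a joint passes its speed limit or range.

## Working session

There is one attempt and no reset: what is moved stays moved. The work goes in short steps, Python scripts to look and compute and a tool call to move; the robot and the scene stay as the last step left them, time stands still between calls to the robot, and variables do not carry over. Pictures are saved under pics/ and viewed, at most 10 in all, crops included, and the job is handed in when it is done.

Besides the shell and the picture viewer there is one more tool, called after ">>>" in YAML: its name, and indented under it one key for each argument. apply_moves: Moves the arm, as the interface text tells. Its arguments: {"type":"object","properties":{"series":{"type":"array"},"grip_force":{"type":"number"}},"required":["series"]}

```bash
mkdir -p pics; ls
python3 - <<'E'
from cell import arm
import cv2,numpy as np
for n in("top","side"):
    im=arm.get_image(n); cv2.imwrite(f"pics/{n}0.png",im[:,:,::-1])
    c=arm.camera_info(n); print(n,np.round(c["K"],1).tolist(),np.round(c["cam_to_world"],3).tolist())
s=arm.observe(); print({k:np.round(v,3).tolist() for k,v in s.items()})
E
```

```text
pics
top [[379.6, 0.0, 316.5], [0.0, 379.6, 197.6], [0.0, 0.0, 1.0]] [[0.001, -0.986, 0.169, 0.394], [-1.0, -0.003, -0.009, 0.079], [0.01, -0.169, -0.986, 1.167], [0.0, 0.0, 0.0, 1.0]]
side [[409.1, 0.0, 318.0], [0.0, 409.1, 202.2], [0.0, 0.0, 1.0]] [[0.784, -0.442, 0.436, 0.071], [-0.621, -0.565, 0.544, -0.566], [0.006, -0.697, -0.717, 1.004], [0.0, 0.0, 0.0, 1.0]]
{'clock': 0.1, 'qpos': [-1.374, 0.427, 0.074, 1.607, -0.034, 1.111, -0.067], 'joint_vel': [0.001, -0.0, -0.001, -0.001, 0.0, 0.0, 0.001], 'joint_torque': [0.007, -93.747, 3.676, -45.505, -0.049, 0.017, 0.0], 'position': [0.229, 0.634, 0.205], 'orientation': [-3.14, 0.0, 2.795], 'contact_force': [-0.387, -0.734, 1.039], 'wrist_torque': [-0.062, 0.02, 0.023], 'grasp_force': 0.0, 'grip_width': 0.094}
```

View pics/top0.png

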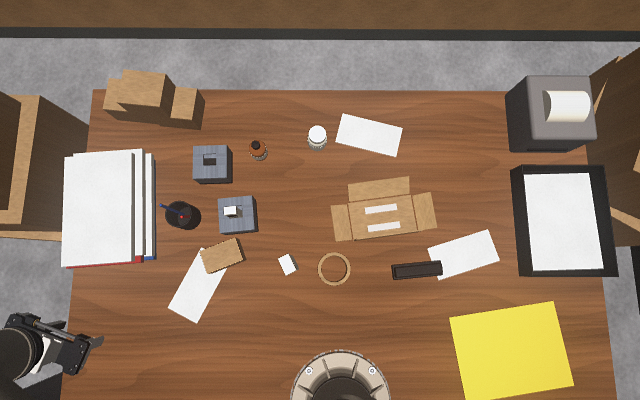

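View pics/side0.png

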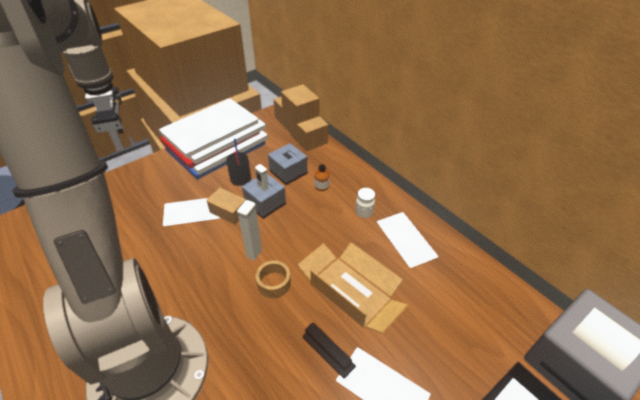

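Top view: right = robot's right (-y), up = +x. Block-like things: (212,163) with an empty slot and (237,214) with a white bar in it. The second is farther to the right, so it is the block meant. Logger-like things: the bar in that block at (231,211), and a larger free-standing bar at (287,264). The one in the block is smaller and matches the description. I'll confirm both in one enlarged crop.

Run:
```python
import cv2,numpy as np
t=cv2.imread("pics/top0.png");s=cv2.imread("pics/side0.png")
r=lambda im,x,y,w,h,f:cv2.resize(im[y:y+h,x:x+w],None,fx=f,fy=f,interpolation=cv2.INTER_CUBIC)
A=r(t,180,140,130,140,2); # 
out=np.zeros((600,800,3),np.uint8)
a=r(t,190,180,80,60,5);out[:300,:400]=a       # block, top
b=r(t,325,170,120,80,400/120);out[:b.shape[0],400:400+b.shape[1]]=b  # tray top
c=r(s,230,150,80,120,300/120);out[300:600,:c.shape[1]]=c
d=r(s,290,230,130,110,300/110);out[300:300+d.shape[0],400:400+d.shape[1]]=d
cv2.imwrite("pics/crop0.png",out)
```

```text
(no output)
```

View pics/crop0.png

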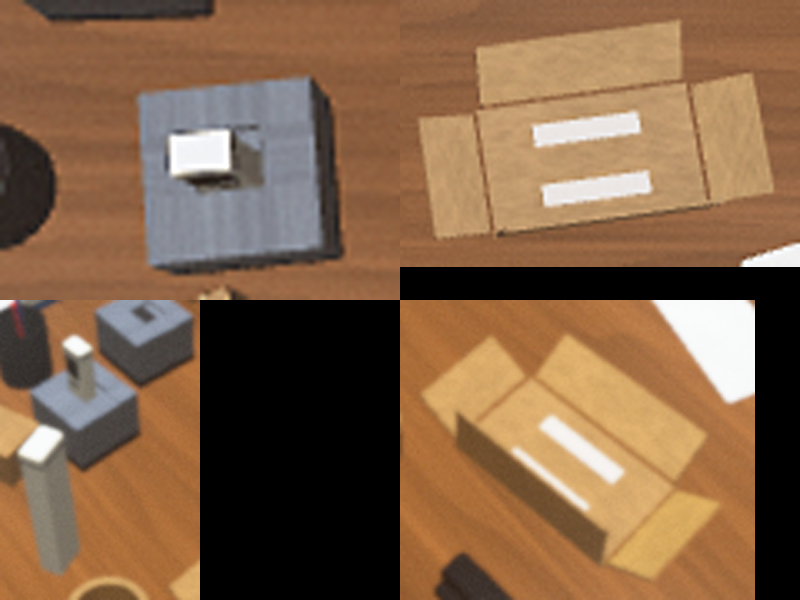

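The crop confirms both. The block at (237,214) holds a short bar with a black display, which is the logger. The bar at (287,264) is larger and stands free on the desk. The tray has three half-open walls. Its floor corners are near (348,203), (411,195) and (417,231).

```bash
cat > h.py <<'E'
import numpy as np,cv2
from cell import arm
def ray(n,p):
    c=arm.camera_info(n);K=np.array(c["K"]);T=np.array(c["cam_to_world"])
    return T[:3,3],T[:3,:3]@np.linalg.solve(K,[p[0],p[1],1.])
def onz(n,p,z):
    o,d=ray(n,p);return o+d*(z-o[2])/d[2]
def proj(n,P):
    c=arm.camera_info(n);T=np.linalg.inv(np.array(c["cam_to_world"]));q=np.array(c["K"])@(T[:3,:3]@np.asarray(P,float)+T[:3,3]);return q[:2]/q[2]
def tri(p,q):
    A=np.zeros((3,3));b=np.zeros(3)
    for n,x in(("top",p),("side",q)):
        o,d=ray(n,x);d=d/np.linalg.norm(d);M=np.eye(3)-np.outer(d,d);A+=M;b+=M@o
    return np.linalg.solve(A,b)
E
python3 - <<'E'
from h import *
np.set_printoptions(precision=4,suppress=True)
t=cv2.imread("pics/top0.png")
print("block")
C=[onz("top",p,.08) for p in[(217.6,198.6),(252,195.2),(254.4,230),(220,233.4)]]
for i in range(4):print(C[i],np.linalg.norm(C[i]-C[i-1]))
print("c",np.mean(C,0),np.degrees(np.arctan2(*(C[0]-C[3])[[1,0]])))
# logger top: bright white mask
g=t.min(2);m=np.zeros_like(g);m[198:225,215:245]=(g[198:225,215:245]>170)
k=max(cv2.findContours(m,0,1)[0],key=cv2.contourArea)
R=cv2.minAreaRect(k);print("logger rect",R);print(onz("top",R[0],.162))
for p in cv2.boxPoints(R):print(onz("top",p,.162))
print("tray")
f=lambda x,y:(325+(x-400)/3.3333,170+y/3.3333)
for nm,p,z in[("FL",(478,110),.004),("FR",(687,83),.004),("NR",(708,202),.004),("NLtop",(496,232),.004)]:print(nm,onz("top",f(*p),z))
# wall edge corners by two views
fs=lambda x,y:(290+(x-400)/(300/110),230+(y-300)/(300/110))
for nm,p,q in[("farL",(477,47),(567,335)),("farR",(681,21),(706,437)),("rightF",(752,73),(718,504)),("rightN",(773,192),(652,580)),("leftF",(420,118),(492,337)),("leftN",(436,239),(423,393)),("FL",(478,110),(530,378)),("FR",(687,83),(672,485)),
 ("nwL",(496,232),(458,414)),("nwR",(708,204),(606,534))]:print(nm,tri(f(*p),fs(*q)))
E
```

```text
block
[0.5765 0.3555 0.08  ] 0.10130534546890065
[0.5868 0.2563 0.08  ] 0.09975584260130167
[0.4857 0.2465 0.08  ] 0.10154386262434617
[0.4758 0.3442 0.08  ] 0.0982216172914098
c [0.5312 0.3006 0.08  ] 6.431445558922399
logger rect ((229.5, 210.0), (8.0, 11.0), 90.0)
[0.532  0.3017 0.162 ]
[0.5427 0.3167 0.162 ]
[0.5428 0.2874 0.162 ]
[0.5213 0.2866 0.162 ]
[0.5212 0.3158 0.162 ]
tray
FL [ 0.5765 -0.0308  0.004 ]
FR [ 0.6025 -0.227   0.004 ]
NR [ 0.4912 -0.2418  0.004 ]
NLtop [ 0.4634 -0.0458  0.004 ]
farL [ 0.6301 -0.0279  0.0385]
farR [ 0.6543 -0.2149  0.0388]
rightF [ 0.6052 -0.2765  0.0425]
rightN [ 0.499  -0.2917  0.0402]
leftF [0.5656 0.024  0.0335]
leftN [0.458  0.0096 0.0365]
FL [ 0.5765 -0.0308  0.0075]
FR [ 0.6008 -0.2244  0.0139]
nwL [ 0.4638 -0.0425  0.0522]
nwR [ 0.4905 -0.2326  0.0483]
```

Measured:

| Thing | Position (m) | Yaw |
|---|---|---|
| Block | (0.531, 0.301) | 6° |
| Tray | (0.5325, -0.136) | 7.5° |

All three walls are at about 0.5 to 0.63 rad, and the edge sizes match the description. I'll fold the far wall first: lift, travel and yaw.

>>> apply_moves:
  series: [0, 0, -0.05, 0, 0, 0, 1, 0, 0, -0.1, 0, 0, 0, 1, -0.369, -0.308, -0.1, 0, 0, 0.73, 1, -0.369, -0.308, -0.1, 0, 0, 0.73, 1, -0.369, -0.308, -0.1, 0, 0, 0.73, 1, -0.369, -0.308, -0.1, 0, 0, 0.73, 1, -0.369, -0.308, -0.1, 0, 0, 0.73, 1, -0.369, -0.308, -0.1, 0, 0, 0.73, 1, -0.369, -0.308, -0.1, 0, 0, 0.73, 1, -0.369, -0.308, -0.1, 0, 0, 0.73, 1, -0.369, -0.308, -0.1, 0, 0, 0.73, 1, -0.369, -0.308, -0.1, 0, 0, 0.73, 1]

```text
clock: 1.3
position: [0.4731, 0.2159, 0.3056]
orientation: [3.142, 0.0, 2.427]
contact_force: [0.1, 0.4, 0.7]
grip_width: 0.0018
grasp_force: 0.0
```

```bash
cat >> h.py <<'E'
from scipy.spatial.transform import Rotation as Ro
TC=np.array([.5325,-.136]);TY=.131
def tray(r,l):return TC+r*np.array([np.cos(TY),np.sin(TY)])+l*np.array([-np.sin(TY),np.cos(TY)])
def pose():
    s=arm.observe();return np.array(s["position"]),Ro.from_euler("xyz",s["orientation"])
def go(p,rpy,start=None):
    """fractions from current (or given) pose to world p,rpy"""
    p0,R0=start if start else pose()
    R1=Ro.from_euler("xyz",rpy);return np.round(np.r_[R0.inv().apply(np.asarray(p)-p0),(R0.inv()*R1).as_rotvec()/.5],3)
def st():
    s=arm.observe();print({k:np.round(s[k],3).tolist() for k in("clock","position","orientation","qpos","contact_force","grip_width","grasp_force")})
E
python3 - <<'E'
from h import *
st();print(go([*tray(.137,0),.2],[np.pi,0,1.702]))
E
```

```text
{'clock': 1.3, 'position': [0.473, 0.216, 0.306], 'orientation': [3.142, 0.0, 2.427], 'qpos': [-0.939, 0.083, 0.417, 1.84, -0.035, 1.226, 0.345], 'contact_force': [0.068, 0.371, 0.682], 'grip_width': 0.002, 'grasp_force': 0.0}
[-0.366 -0.124  0.106  0.     0.     1.449]
```

>>> apply_moves:
  series: [-0.366, -0.124, 0.106, 0, 0, 1, 1, -0.366, -0.124, 0.106, 0, 0, 1, 1, -0.366, -0.124, 0.106, 0, 0, 1, 1, -0.366, -0.124, 0.106, 0, 0, 1, 1, -0.366, -0.124, 0.106, 0, 0, 1, 1, -0.366, -0.124, 0.106, 0, 0, 1, 1, -0.366, -0.124, 0.106, 0, 0, 1, 1, -0.366, -0.124, 0.106, 0, 0, 1, 1, -0.366, -0.124, 0.106, 0, 0, 1, 1]

```text
clock: 2.2
position: [0.6678, -0.1202, 0.1969]
orientation: [-3.138, 0.002, 1.923]
contact_force: [-1.2, -0.2, 0.2]
grip_width: 0.0004
grasp_force: 0.0
```

>>> apply_moves:
  series: [0, 0, 0.03, 0, 0, 0.25, 1, 0, 0, 0.08, 0, 0, 0.449, 1, 0, 0, 0.13, 0, 0, 0.449, 1, 0, 0, 0.178, 0, 0, 0.449, 1, 0, 0, 0.178, 0, 0, 0.449, 1]

```text
clock: 2.7
position: [0.6637, -0.1121, 0.0155]
orientation: [-3.132, -0.002, 1.706]
contact_force: [0.0, 1.0, 0.3]
grip_width: 0.0005
grasp_force: 0.0
```

Run:
```python
from h import *
st()
for r,z in[(.1256,.019),(.1174,.030),(.1042,.040),(.0888,.047),(.072,.050)]:print(go([*tray(r,0),z],[np.pi,0,1.702]))
```

```text
{'clock': 2.7, 'position': [0.664, -0.112, 0.015], 'orientation': [-3.132, -0.002, 1.706], 'qpos': [-0.31, 0.703, 0.545, 1.758, -0.473, 0.825, 0.596], 'contact_force': [0.001, 0.985, 0.341], 'grip_width': 0.0, 'grasp_force': 0.0}
[-0.007 -0.008 -0.003 -0.019 -0.004  0.007]
[-0.007 -0.016 -0.014 -0.019 -0.004  0.007]
[-0.006 -0.029 -0.024 -0.019 -0.004  0.007]
[-0.006 -0.045 -0.031 -0.019 -0.004  0.007]
[-0.006 -0.062 -0.034 -0.019 -0.004  0.007]
```

>>> apply_moves:
  series: [0, -0.011, 0.002, 0, 0, 0, 1, 0, -0.016, -0.003, 0, 0, 0, 1, 0, -0.02, -0.008, 0, 0, 0, 1, 0, -0.026, -0.013, 0, 0, 0, 1, 0, -0.033, -0.018, 0, 0, 0, 1, 0, -0.04, -0.022, 0, 0, 0, 1, 0, -0.048, -0.025, 0, 0, 0, 1, 0, -0.056, -0.027, 0, 0, 0, 1, 0, -0.065, -0.028, 0, 0, 0, 1, 0, -0.065, -0.028, 0, 0, 0, 1, 0, -0.065, -0.028, 0, 0, 0, 1]

```text
clock: 3.8
position: [0.603, -0.1219, 0.0492]
orientation: [-3.141, -0.0, 1.705]
contact_force: [-0.1, 0.0, 0.1]
grip_width: 0.0005
grasp_force: 0.0
```

Run:
```python
from h import *
st();print(go([*tray(.072,0),.05],[np.pi,0,1.702]))
p,R=pose();d=p[:2]-TC;print("tray r,l",d@[np.cos(TY),np.sin(TY)],d@[-np.sin(TY),np.cos(TY)])
```

```text
{'clock': 3.8, 'position': [0.603, -0.122, 0.049], 'orientation': [-3.141, -0.0, 1.705], 'qpos': [-0.34, 0.578, 0.583, 1.893, -0.434, 0.799, 0.612], 'contact_force': [-0.107, 0.026, 0.051], 'grip_width': 0.0, 'grasp_force': 0.0}
[-0.005  0.    -0.001 -0.002 -0.001  0.006]
tray r,l 0.07168665412649744 0.004732749168999293
```

>>> apply_moves:
  series: [0, 0.03, 0, 0, 0, 0, 1, 0, 0.03, -0.05, 0, 0, 0, 1, 0, 0.03, -0.1, 0, 0, 0, 1, -0.05, 0, -0.1, 0, 0, -0.25, 1, -0.09, -0.04, -0.1, 0, 0, -0.5, 1, -0.135, -0.072, -0.1, 0, 0, -0.75, 1, -0.181, -0.072, -0.1, 0, 0, -1, 1, -0.181, -0.072, -0.1, 0, 0, -1, 1]

```text
clock: 4.6
position: [0.5541, -0.3171, 0.1499]
orientation: [-3.14, 0.002, 2.204]
contact_force: [-0.3, -0.3, 0.2]
grip_width: 0.0006
grasp_force: 0.0
```

>>> apply_moves:
  series: [0, 0, 0, 0, 0, -0.3, 1, 0, 0, 0, 0, 0, -0.6, 1, 0, 0, 0, 0, 0, -0.9, 1, 0, 0, 0, 0, 0, -1, 1]

```text
clock: 5.0
position: [0.5566, -0.3107, 0.149]
orientation: [3.142, -0.001, 2.71]
contact_force: [-0.6, -0.6, -0.2]
grip_width: 0.0003
grasp_force: 0.0
```

>>> apply_moves:
  series: [0, 0, 0, 0, 0, -0.3, 1, 0, 0, 0, 0, 0, -0.6, 1, 0, 0, 0, 0, 0, -0.9, 1, 0, 0, 0, 0, 0, -1, 1, 0, 0, 0, 0, 0, -1, 1, 0, 0, 0, 0, 0, -1, 1]

```text
clock: 5.6
position: [0.5565, -0.3108, 0.1492]
orientation: [3.141, -0.0, -3.08]
contact_force: [-0.2, 0.4, -0.0]
grip_width: 0.0004
grasp_force: 0.0
```

Run:
```python
from h import *
st();print(go([*tray(0,-.176),.022],[np.pi,0,3.273]))
import cv2
for n in("top","side"):cv2.imwrite(f"pics/{n}1.png",arm.get_image(n)[:,:,::-1])
```

```text
{'clock': 5.6, 'position': [0.556, -0.311, 0.149], 'orientation': [3.141, -0.0, -3.08], 'qpos': [0.162, 0.433, 0.326, 1.762, -0.163, 0.974, 2.183], 'contact_force': [-0.199, 0.409, -0.025], 'grip_width': 0.0, 'grasp_force': 0.0}
[ 0.001  0.     0.127  0.001 -0.001 -0.14 ]
```

>>> apply_moves:
  series: [0, 0, 0.045, 0, 0, -0.14, 1, 0, 0, 0.09, 0, 0, -0.14, 1, 0, 0, 0.127, 0, 0, -0.14, 1, 0, 0, 0.127, 0, 0, -0.14, 1, 0, 0, 0.127, 0, 0, -0.14, 1]

```text
clock: 6.2
position: [0.5564, -0.3112, 0.023]
orientation: [3.142, -0.001, -3.009]
contact_force: [0.2, -1.0, 0.7]
grip_width: 0.0008
grasp_force: 0.0
```

>>> apply_moves:
  series: [0, 0.012, 0.001, 0, 0, 0, 1, 0, 0.019, -0.008, 0, 0, 0, 1, 0, 0.025, -0.013, 0, 0, 0, 1, 0, 0.032, -0.018, 0, 0, 0, 1, 0, 0.039, -0.022, 0, 0, 0, 1, 0, 0.047, -0.025, 0, 0, 0, 1, 0, 0.055, -0.027, 0, 0, 0, 1, 0, 0.064, -0.028, 0, 0, 0, 1, 0, 0.064, -0.028, 0, 0, 0, 1, 0, 0.064, -0.028, 0, 0, 0, 1]

```text
clock: 7.2
position: [0.5477, -0.2471, 0.0502]
orientation: [3.141, -0.001, -3.007]
contact_force: [-0.3, 0.1, -0.2]
grip_width: 0.0006
grasp_force: 0.0
```

Run:
```python
from h import *
st();print(go([*tray(0,-.112),.05],[np.pi,0,3.273]));print(go([*tray(0,.185),.05],[np.pi,0,3.273]))
```

```text
{'clock': 7.2, 'position': [0.548, -0.247, 0.05], 'orientation': [3.141, -0.001, -3.007], 'qpos': [0.104, 0.5, 0.275, 1.913, -0.191, 0.755, 2.192], 'contact_force': [-0.267, 0.132, -0.232], 'grip_width': 0.001, 'grasp_force': 0.0}
[ 0.001  0.     0.     0.001 -0.001  0.006]
[-0.     0.297  0.     0.001 -0.001  0.006]
```

>>> apply_moves:
  series: [0, -0.03, 0, 0, 0, 0, 1, 0, -0.03, -0.05, 0, 0, 0, 1, 0, -0.03, -0.1, 0, 0, 0, 1, 0, 0.02, -0.1, 0, 0, 0, 1, 0, 0.07, -0.1, 0, 0, 0, 1, 0, 0.12, -0.1, 0, 0, 0, 1, 0, 0.17, -0.1, 0, 0, 0, 1, 0, 0.22, -0.1, 0, 0, 0, 1, 0, 0.265, -0.1, 0, 0, 0, 1, 0, 0.294, -0.09, 0, 0, 0, 1, 0, 0.294, -0.045, 0, 0, 0, 1, 0, 0.294, 0, 0, 0, 0, 1]

```text
clock: 8.4
position: [0.5094, 0.045, 0.05]
orientation: [3.141, 0.003, -3.006]
contact_force: [1.0, 0.4, -1.1]
grip_width: 0.0004
grasp_force: 0.0
```

>>> apply_moves:
  series: [0, 0, 0.032, 0, 0, 0, 1, 0, 0, 0.032, 0, 0, 0, 1, 0, -0.014, 0.03, 0, 0, 0, 1, 0, -0.02, 0.025, 0, 0, 0, 1, 0, -0.025, 0.02, 0, 0, 0, 1, 0, -0.031, 0.015, 0, 0, 0, 1, 0, -0.038, 0.01, 0, 0, 0, 1, 0, -0.045, 0.007, 0, 0, 0, 1, 0, -0.053, 0.004, 0, 0, 0, 1, 0, -0.061, 0.002, 0, 0, 0, 1, 0, -0.07, 0, 0, 0, 0, 1, 0, -0.07, 0, 0, 0, 0, 1]

```text
clock: 9.6
position: [0.518, -0.0274, 0.0506]
orientation: [-3.141, -0.0, -3.01]
contact_force: [0.2, 0.1, -0.4]
grip_width: 0.0008
grasp_force: 0.0
```

Run:
```python
from h import *
st();print(go([*tray(0,.112),.05],[np.pi,0,3.273]))
```

```text
{'clock': 9.6, 'position': [0.518, -0.027, 0.051], 'orientation': [-3.141, -0.0, -3.01], 'qpos': [-0.221, 0.381, 0.179, 2.093, -0.105, 0.676, 1.731], 'contact_force': [0.159, 0.124, -0.443], 'grip_width': 0.001, 'grasp_force': 0.0}
[-0.     0.002  0.001 -0.001 -0.001  0.001]
```

>>> apply_moves:
  series: [0, 0.03, 0, 0, 0, 0, 1, 0, 0.05, -0.05, 0, 0, 0, 0, 0, 0.09, -0.1, 0, 0, 0, -1, 0, 0.14, -0.15, 0, 0, 0, -1, 0, 0.18, -0.2, 0, 0, 0, -1, 0, 0.2, -0.25, 0, 0, 0, -1, 0, 0.2, -0.25, 0, 0, 0, -1]

```text
clock: 10.3
position: [0.4908, 0.1712, 0.298]
orientation: [-3.141, -0.001, -3.008]
contact_force: [1.2, 0.2, 0.4]
grip_width: 0.0449
grasp_force: 0.0
```

Run:
```python
from h import *
st()
t=arm.get_image("top")[:,:,::-1];s=arm.get_image("side")[:,:,::-1]
cv2.imwrite("pics/top2.png",t);cv2.imwrite("pics/side2.png",s)
r=lambda im,x,y,w,h,f:cv2.resize(im[y:y+h,x:x+w],None,fx=f,fy=f,interpolation=cv2.INTER_CUBIC)
o=np.zeros((600,800,3),np.uint8)
o[:300,:400]=r(t,330,175,100,75,4);o[300:,:400]=r(s,300,240,100,75,4);o[:300,400:]=r(t,220,130,200,150,2)
cv2.imwrite("pics/crop2.png",o)
```

```text
{'clock': 10.3, 'position': [0.491, 0.171, 0.298], 'orientation': [-3.141, -0.001, -3.008], 'qpos': [-0.566, 0.093, 0.115, 1.837, -0.011, 1.213, 1.257], 'contact_force': [1.153, 0.19, 0.446], 'grip_width': 0.045, 'grasp_force': 0.0}
```

View pics/crop2.png

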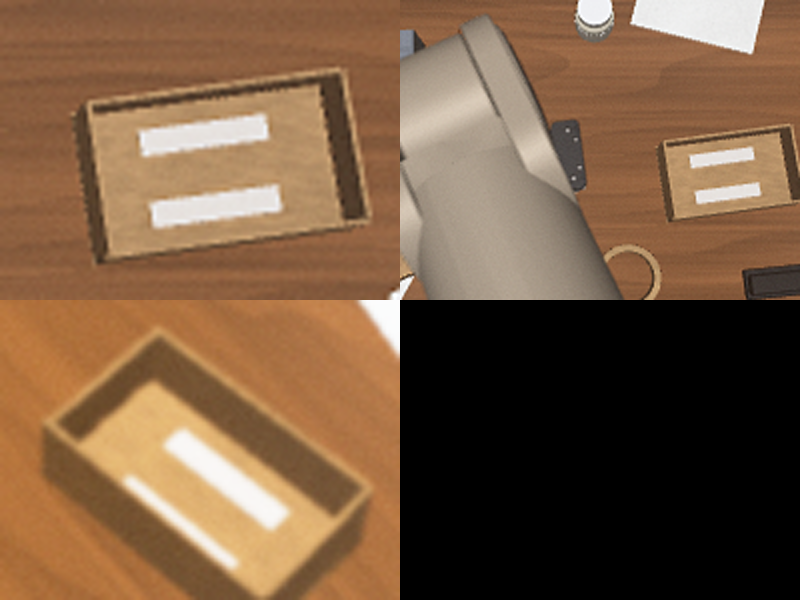

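The tray now looks square. Rim corners in the top view are near (352,201), (416,192), (422,229) and (354,240). I'll check those against the expected rim and locate the obstacles.

Run:
```python
from h import *
np.set_printoptions(precision=4,suppress=True)
A=np.array([[np.cos(TY),np.sin(TY)],[-np.sin(TY),np.cos(TY)]])
for n,p,q in[("FL",(352,200.75),(339.5,322.5)),("FR",(416.2,192.5),(392.5,362)),("NR",(422.5,229.5),(366,390)),("NL",(354.5,240.5),(311,346.5))]:
    P=onz("top",p,.068);T=tri(p,q if n!="FL" else (339.5,322.5));print(n,A@(P[:2]-TC))
for n,a,b in [("L",.0975,0)]:
    pass
# expected pixel of rim mid edges for square walls
for l in(.0995,-.0995):print("exp",[proj("top",[*tray(r,l),.068]).round(1).tolist() for r in(.0595,-.0595)])
print("decoy top/side est",tri((287,263),(245,208)),"base",onz("side",(252,255),0))
print("jar",onz("top",(317,130),.085),"bottle",onz("top",(257,143),.095),"cup",onz("top",(181,210),.095),"carton",onz("top",(222,255),.06))
```

```text
FL [0.0534 0.0944]
FR [ 0.0535 -0.0974]
NR [-0.0566 -0.0966]
NL [-0.0625  0.1041]
exp [[350.0, 198.9], [355.9, 239.3]]
exp [[416.6, 190.4], [423.7, 230.4]]
decoy top/side est [0.3912 0.1445 0.2036] base [0.3847 0.144  0.    ]
jar [0.784  0.0677 0.085 ] bottle [0.7397 0.2438 0.095 ] cup [0.5409 0.454  0.095 ] carton [0.4153 0.3406 0.06  ]
```

Run:
```python
from h import *
np.set_printoptions(linewidth=200)
for n in("top","side"):
    g=cv2.cvtColor(cv2.imread(f"pics/{n}2.png"),cv2.COLOR_BGR2GRAY).astype(np.float32)
    def prof(f):
        out=[]
        for r in np.arange(.046,.0701,.0015):
            P=np.array([proj(n,[*f(r,u),.068]) for u in np.linspace(-.6,.6,25)],np.float32)
            out.append(cv2.remap(g,P[:,:1].copy(),P[:,1:].copy(),1).mean())
        return np.array(out).astype(int)
    print(n,"r:",(np.arange(.046,.0701,.0015)*1000).round(1))
    print("far ",prof(lambda r,u:tray(r,u*.09)))
    print("near",prof(lambda r,u:tray(-r,u*.09)))
    print("left",prof(lambda r,u:tray(u*.05,r+.04)))
    print("righ",prof(lambda r,u:tray(u*.05,-r-.04)))
```

```text
top r: [46.  47.5 49.  50.5 52.  53.5 55.  56.5 58.  59.5 61.  62.5 64.  65.5 67.  68.5 70. ]
far  [118  86  67  71  89 118 140 136 116 102  98  99 100 101 102 104 105]
near [151 150 150 148 148 149 152 153 137 107  89  92 100 103 101  99  98]
left [153 153 153 154 155 158 149 117  84  70  69  69  68  69  76  91 104]
righ [ 63  62  61  65  86 125 147 134 113 102 101 101 102 102 102 102 102]
side r: [46.  47.5 49.  50.5 52.  53.5 55.  56.5 58.  59.5 61.  62.5 64.  65.5 67.  68.5 70. ]
far  [ 89  90  92  98 109 123 138 148 151 148 142 137 132 130 128 128 128]
near [207 216 222 225 222 212 196 172 145 121 104  95  90  89  89  89  89]
left [ 83  88  98 114 132 148 155 154 147 140 134 130 128 127 128 128 128]Traceback (most recent call last):
  File "<stdin>", line 15, in <module>
  File "<stdin>", line 8, in prof
  File "h.py", line 9, in proj
    c=arm.camera_info(n);T=np.linalg.inv(np.array(c["cam_to_world"]));q=np.array(c["K"])@(T[:3,:3]@np.asarray(P,float)+T[:3,3]);return q[:2]/q[2]
ValueError: time passes only in moves, steps and waits
```

Far wall and right wall are within about 2 mm at the rim, and the left leans in by about 2°. That counts as upright. For the logger, I'll grip it across its 34 mm width with the tool leaning 45° and pointing outward. Then I can lay it down with the tool leaning 45° the other way.

```bash
cat >> h.py <<'E'
def RT(psi,a): # down tool with yaw psi, then turned a about tool y (negative: points outward)
    return Ro.from_euler("z",psi)*Ro.from_euler("x",np.pi)*Ro.from_euler("y",a)
def goR(p,R1,start=None):
    p0,R0=start if start else pose()
    return np.round(np.r_[R0.inv().apply(np.asarray(p)-p0),(R0.inv()*R1).as_rotvec()/.5],3)
E
python3 - <<'E'
from h import *
R=RT(np.pi+.106,-.785);d=R.as_matrix()[:,2];print(d,R.as_euler("xyz"))
T=np.array([.532,.301,.135])+.005*d
pre=T-.09*d;print(T,pre)
p0,R0=pose()
Rm=R0*Ro.from_rotvec([0,-.5,0])
print(goR(pre+[0,0,.03],Rm)); print(goR(pre,R,(pre+[0,0,.03],Rm)))
E
```

```text
[ 0.70285795  0.07478324 -0.70738827] [ 3.14159265  0.785      -3.03559265]
[0.53551429 0.30137392 0.13146306] [0.47225707 0.29464342 0.195128  ]
[ 0.004  0.122  0.077  0.    -1.    -0.   ]
[ 0.015 -0.     0.026  0.043 -0.557  0.047]
```

>>> apply_moves:
  series: [0, 0.04, 0.02, 0, -0.3, 0, -1, 0, 0.08, 0.04, 0, -0.6, 0, -1, 0.004, 0.122, 0.077, 0, -0.9, 0, -1, 0.004, 0.122, 0.077, 0, -1, 0, -1, 0.004, 0.122, 0.077, 0, -1, 0, -1]

```text
clock: 10.9
position: [0.469, 0.2916, 0.2172]
orientation: [-3.141, 0.5, -3.003]
contact_force: [-0.3, -0.4, 0.3]
grip_width: 0.0919
grasp_force: 0.0
```

>>> apply_moves:
  series: [0.015, 0, 0.026, 0.02, -0.3, 0.02, -1, 0.015, 0, 0.026, 0.043, -0.557, 0.047, -1, 0.015, 0, 0.026, 0.043, -0.557, 0.047, -1, 0.015, 0, 0.026, 0.043, -0.557, 0.047, -1, 0.015, 0, 0.026, 0.043, -0.557, 0.047, -1]

```text
clock: 11.4
position: [0.4695, 0.2902, 0.1878]
orientation: [-3.136, 0.779, -3.033]
contact_force: [0.1, -1.0, 0.4]
grip_width: 0.0941
grasp_force: 0.0
```

Run:
```python
from h import *
st()
R=RT(np.pi+.106,-.785);T=np.array([.5355,.3014,.1315]);print(goR(T,R))
s=arm.get_image("side")[:,:,::-1];t=arm.get_image("top")[:,:,::-1]
o=np.zeros((600,800,3),np.uint8)
o[:,:400]=cv2.resize(s[110:260,200:300],None,fx=4,fy=4,interpolation=cv2.INTER_CUBIC);o[:,400:]=cv2.resize(t[140:290,190:290],None,fx=4,fy=4,interpolation=cv2.INTER_CUBIC)
cv2.imwrite("pics/crop3.png",o)
```

```text
{'clock': 11.4, 'position': [0.47, 0.29, 0.188], 'orientation': [-3.136, 0.779, -3.033], 'qpos': [-0.912, 0.065, -0.172, 2.416, 1.361, 0.651, -0.544], 'contact_force': [0.129, -1.001, 0.427], 'grip_width': 0.094, 'grasp_force': 0.0}
[-0.008  0.004  0.087 -0.009 -0.012  0.003]
```

View pics/crop3.png

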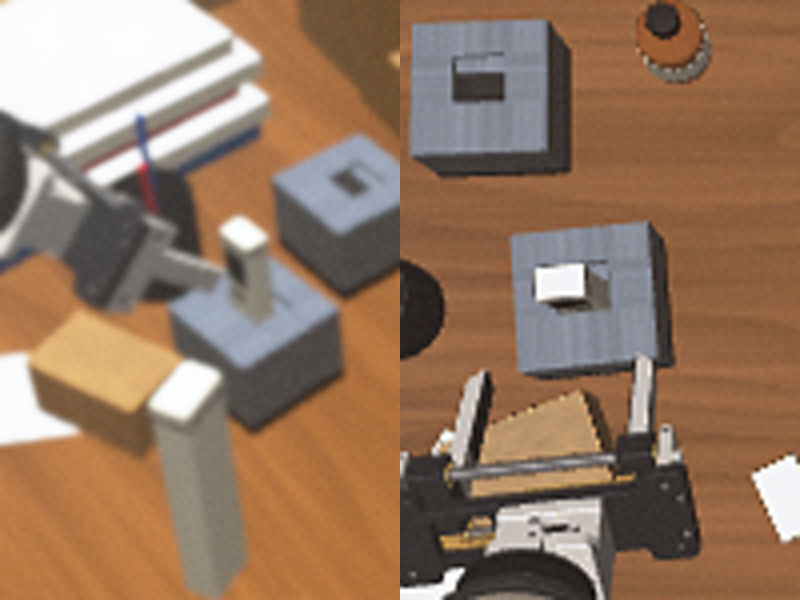

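The fingers straddle the logger's plane, and the hand is clear of the carton, the standing bar and the cup. Advancing.

>>> apply_moves:
  series: [0, 0, 0.025, 0, 0, 0, -1, 0, 0, 0.05, 0, 0, 0, -1, 0, 0, 0.05, 0, 0, 0, -1, 0, 0, 0.05, 0, 0, 0, -1]

```text
clock: 11.9
position: [0.5058, 0.2932, 0.1536]
orientation: [-3.135, 0.777, -3.036]
contact_force: [-0.5, -0.2, -0.1]
grip_width: 0.0938
grasp_force: 0.0
```

Run:
```python
from h import *
st()
R=RT(np.pi+.106,-.785);T=np.array([.5355,.3014,.1315]);print(goR(T,R))
```

```text
{'clock': 11.9, 'position': [0.506, 0.293, 0.154], 'orientation': [-3.135, 0.777, -3.036], 'qpos': [-0.875, 0.179, -0.13, 2.393, 1.545, 0.605, -0.686], 'contact_force': [-0.504, -0.223, -0.134], 'grip_width': 0.094, 'grasp_force': 0.0}
[-0.006  0.005  0.037 -0.014 -0.015 -0.001]
```

>>> apply_moves:
  series: [-0.006, 0.005, 0.015, -0.014, -0.015, 0, -1, -0.006, 0.005, 0.037, -0.014, -0.015, 0, -1, -0.006, 0.005, 0.037, -0.014, -0.015, 0, -1, -0.006, 0.005, 0.037, -0.014, -0.015, 0, 0, -0.006, 0.005, 0.037, -0.014, -0.015, 0, 1, -0.006, 0.005, 0.037, -0.014, -0.015, 0, 1, -0.006, 0.005, 0.037, -0.014, -0.015, 0, 1, -0.006, 0.005, 0.037, -0.014, -0.015, 0, 1]
  grip_force: 45

```text
clock: 12.7
position: [0.5351, 0.3021, 0.1321]
orientation: [3.139, 0.786, -3.036]
contact_force: [-1.1, -0.1, -0.5]
grip_width: 0.0575
grasp_force: 0.0
```

Run:
```python
from h import *
st()
p,R=pose();print(goR(p+[0,0,.03],R),goR(p+[0,0,.13],R))
```

```text
{'clock': 12.7, 'position': [0.535, 0.302, 0.132], 'orientation': [3.139, 0.786, -3.036], 'qpos': [-0.845, 0.262, -0.108, 2.363, 1.694, 0.583, -0.799], 'contact_force': [-1.1, -0.149, -0.48], 'grip_width': 0.058, 'grasp_force': 0.0}
[-0.021  0.    -0.021  0.     0.     0.   ] [-0.092  0.    -0.092  0.     0.     0.   ]
```

Fingers are still closing. I'll wait, then pull up slowly.

>>> apply_moves:
  series: [0, 0, 0, 0, 0, 0, 1, 0, 0, 0, 0, 0, 0, 1, 0, 0, 0, 0, 0, 0, 1, 0, 0, 0, 0, 0, 0, 1, 0, 0, 0, 0, 0, 0, 1]

```text
clock: 13.2
position: [0.5353, 0.302, 0.1316]
orientation: [3.139, 0.786, -3.036]
contact_force: [-0.0, -0.2, -0.4]
grip_width: 0.0335
grasp_force: 45.0
```

>>> apply_moves:
  series: [-0.007, 0, -0.007, 0, 0, 0, 1, -0.014, 0, -0.014, 0, 0, 0, 1, -0.021, 0, -0.021, 0, 0, 0, 1, -0.028, 0, -0.028, 0, 0, 0, 1, -0.035, 0, -0.035, 0, 0, 0, 1, -0.042, 0, -0.042, 0, 0, 0, 1]

```text
clock: 13.8
position: [0.5347, 0.301, 0.1901]
orientation: [3.141, 0.784, -3.036]
contact_force: [3.8, 0.1, -11.7]
grip_width: 0.0338
grasp_force: 45.0
```

Run:
```python
from h import *
st()
```

```text
{'clock': 13.8, 'position': [0.535, 0.301, 0.19], 'orientation': [3.141, 0.784, -3.036], 'qpos': [-0.851, 0.14, -0.097, 2.323, 1.434, 0.571, -0.498], 'contact_force': [3.809, 0.129, -11.675], 'grip_width': 0.034, 'grasp_force': 44.995}
```

>>> apply_moves:
  series: [-0.007, 0, -0.007, 0, 0, 0, 1, -0.014, 0, -0.014, 0, 0, 0, 1, -0.021, 0, -0.021, 0, 0, 0, 1, -0.035, 0, -0.035, 0, 0, 0, 1, -0.05, 0, -0.05, 0, 0, 0, 1, -0.07, 0, -0.07, 0, 0, 0, 1, -0.07, 0, -0.07, 0, 0, 0, 1]

```text
clock: 14.5
position: [0.5359, 0.3025, 0.2936]
orientation: [3.135, 0.789, -3.04]
contact_force: [-0.1, -0.5, -1.7]
grip_width: 0.0339
grasp_force: 45.0
```

Run:
```python
from h import *
st()
s=arm.get_image("side")[:,:,::-1]
cv2.imwrite("pics/crop4.png",cv2.resize(s[40:290,130:380],(500,500)))
# target: upright tool above placing spot then stages
p0,R0=pose()
c=np.array([.575,.15,.30])
st=(p0,R0);psi=np.pi+.18
for i,(a,p) in enumerate([(-.4,c),(.0,c),(.4,c),(.785,c)]):
    R=RT(psi,a)
    print(goR(p,R,st));st=(np.array(p),R)
```

```text
{'clock': 14.5, 'position': [0.536, 0.302, 0.294], 'orientation': [3.135, 0.789, -3.04], 'qpos': [-0.837, -0.024, -0.102, 2.217, 1.057, 0.641, -0.05], 'contact_force': [-0.087, -0.46, -1.71], 'grip_width': 0.034, 'grasp_force': 44.998}
[-0.023 -0.155  0.01  -0.076  0.776 -0.127]
[0.  0.  0.  0.  0.8 0. ]
[ 0.   0.   0.   0.   0.8 -0. ]
[ 0.    0.    0.   -0.    0.77  0.  ]
```

View pics/crop4.png

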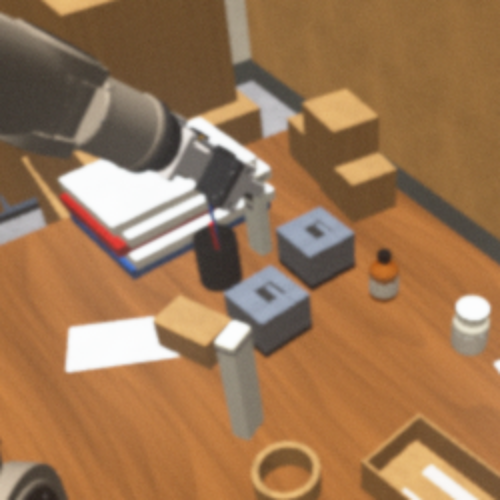

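>>> apply_moves:
  series: [-0.006, -0.039, 0.003, -0.02, 0.19, -0.03, 1, -0.012, -0.078, 0.005, -0.04, 0.38, -0.06, 1, -0.018, -0.116, 0.008, -0.06, 0.58, -0.09, 1, -0.023, -0.155, 0.01, -0.076, 0.776, -0.127, 1]

```text
clock: 14.95
position: [0.5594, 0.2048, 0.2892]
orientation: [-3.106, 0.527, -2.99]
contact_force: [-0.7, -0.1, -2.8]
grip_width: 0.0338
grasp_force: 45.0
```

>>> apply_moves:
  series: [0, 0, 0, 0, 0.25, 0, 1, 0, 0, 0, 0, 0.5, 0, 1, 0, 0, 0, 0, 0.8, 0, 1]

```text
clock: 15.25
position: [0.559, 0.2058, 0.2902]
orientation: [-3.112, 0.125, -3.005]
contact_force: [-0.6, -1.9, -1.7]
grip_width: 0.0335
grasp_force: 45.0
```

>>> apply_moves:
  series: [0, 0, 0, 0, 0.25, 0, 1, 0, 0, 0, 0, 0.5, 0, 1, 0, 0, 0, 0, 0.8, 0, 1]

```text
clock: 15.55
position: [0.5597, 0.2056, 0.2901]
orientation: [-3.109, -0.274, -3.019]
contact_force: [-0.1, 0.6, -0.6]
grip_width: 0.0336
grasp_force: 45.0
```

>>> apply_moves:
  series: [0, 0, 0, 0, 0.25, 0, 1, 0, 0, 0, 0, 0.5, 0, 1, 0, 0, 0, 0, 0.77, 0, 1, 0, 0, 0, 0, 0.77, 0, 1, 0, 0, 0, 0, 0.77, 0, 1]

```text
clock: 16.05
position: [0.5601, 0.2053, 0.2878]
orientation: [-3.099, -0.655, -3.036]
contact_force: [-0.4, 0.2, -0.9]
grip_width: 0.0333
grasp_force: 45.0
```

Run:
```python
from h import *
st()
s=arm.get_image("side")[:,:,::-1];t=arm.get_image("top")[:,:,::-1]
o=np.zeros((400,800,3),np.uint8)
o[:,:400]=cv2.resize(s[110:310,180:380],(400,400));o[:,400:]=cv2.resize(t[110:310,200:400],(400,400))
cv2.imwrite("pics/crop5.png",o)
print(goR([.575,.115,.08],RT(np.pi+.18,.785)))
```

```text
{'clock': 16.05, 'position': [0.56, 0.205, 0.288], 'orientation': [-3.099, -0.655, -3.036], 'qpos': [-0.495, 0.672, 0.202, 1.21, -0.211, 1.924, 1.39], 'contact_force': [-0.375, 0.161, -0.934], 'grip_width': 0.033, 'grasp_force': 44.997}
[-0.132 -0.085  0.168  0.016  0.266 -0.113]
```

View pics/crop5.png

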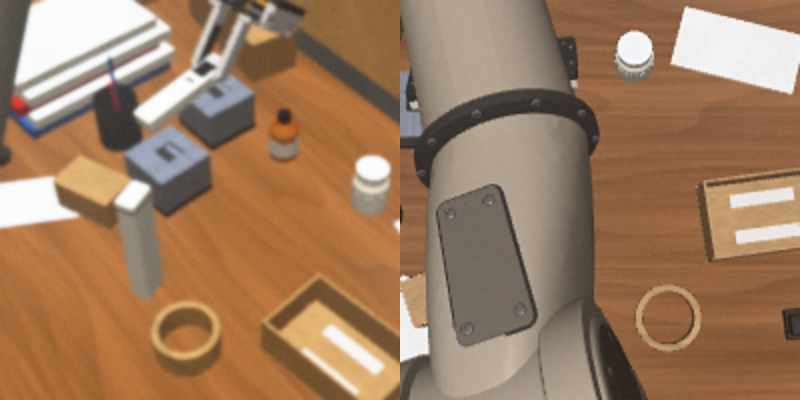

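The logger is held level-ish and clear, and it still needs about 0.13 rad of tilt. Moving down to the bare patch between the block and the tray.

Run:
```python
from h import *
print(goR([.59,.115,.08],RT(np.pi+.18,.785)))
```

```text
[-0.144 -0.087  0.159  0.016  0.266 -0.113]
```

>>> apply_moves:
  series: [-0.029, -0.017, 0.032, 0.003, 0.05, -0.02, 1, -0.058, -0.034, 0.064, 0.006, 0.1, -0.04, 1, -0.087, -0.051, 0.096, 0.01, 0.15, -0.07, 1, -0.116, -0.068, 0.128, 0.013, 0.2, -0.09, 1, -0.144, -0.087, 0.159, 0.016, 0.266, -0.113, 1, -0.144, -0.087, 0.159, 0.016, 0.266, -0.113, 1, -0.144, -0.087, 0.159, 0.016, 0.266, -0.113, 1, -0.144, -0.087, 0.159, 0.016, 0.266, -0.113, 1]

```text
clock: 16.95
position: [0.5906, 0.1168, 0.0821]
orientation: [3.14, -0.783, -2.959]
contact_force: [-0.1, 1.0, -1.7]
grip_width: 0.0335
grasp_force: 45.0
```

Run:
```python
from h import *
st();
print(goR([.59,.115,.02],RT(np.pi+.18,.785)))
s=arm.get_image("side")[:,:,::-1];t=arm.get_image("top")[:,:,::-1]
o=np.zeros((400,800,3),np.uint8)
o[:,:400]=cv2.resize(s[160:310,200:350],(400,400));o[:,400:]=cv2.resize(t[110:310,200:400],(400,400))
cv2.imwrite("pics/crop6.png",o)
```

```text
{'clock': 16.95, 'position': [0.591, 0.117, 0.082], 'orientation': [3.14, -0.783, -2.959], 'qpos': [-0.365, 0.943, 0.185, 1.231, -0.162, 1.765, 1.594], 'contact_force': [-0.076, 0.983, -1.653], 'grip_width': 0.034, 'grasp_force': 44.997}
[-0.043 -0.002  0.045  0.001  0.004  0.004]
```

View pics/crop6.png

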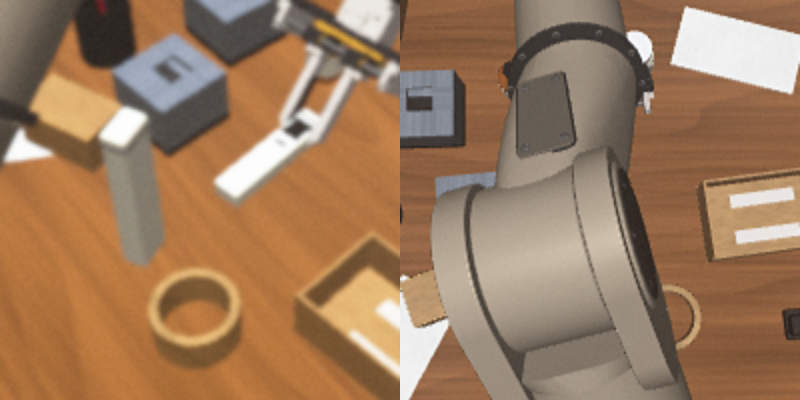

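Clear of everything and level. Lowering to just above the desk.

>>> apply_moves:
  series: [-0.016, 0, 0.016, 0, 0, 0, 1, -0.03, 0, 0.03, 0, 0, 0, 1, -0.041, 0, 0.041, 0, 0, 0, 1, -0.045, 0, 0.045, 0, 0, 0, 1, -0.045, 0, 0.045, 0, 0, 0, 1, -0.045, 0, 0.045, 0, 0, 0, 1]

```text
clock: 17.65
position: [0.5896, 0.1154, 0.0159]
orientation: [3.141, -0.788, -2.961]
contact_force: [-0.0, -0.9, -2.1]
grip_width: 0.0333
grasp_force: 45.0
```

>>> apply_moves:
  series: [-0.002, 0, 0.002, 0, 0, 0, 1, -0.004, 0, 0.004, 0, 0, 0, 1, -0.005, 0, 0.005, 0, 0, 0, 1, -0.005, 0, 0.005, 0, 0, 0, 1, -0.005, 0, 0.005, 0, 0, 0, 1]

```text
clock: 18.15
position: [0.5895, 0.1155, 0.0087]
orientation: [3.14, -0.788, -2.961]
contact_force: [0.5, 0.3, -1.7]
grip_width: 0.0334
grasp_force: 45.0
```

Not touching yet (z 0.0087, still −1.7 N from the weight). Going down in 1 mm steps.

>>> apply_moves:
  series: [-0.001, 0, 0.001, 0, 0, 0, 1, -0.001, 0, 0.001, 0, 0, 0, 1, -0.001, 0, 0.001, 0, 0, 0, 1]

```text
clock: 18.45
position: [0.5895, 0.1155, 0.0085]
orientation: [3.14, -0.788, -2.961]
contact_force: [-0.2, -0.2, 10.3]
grip_width: 0.0337
grasp_force: 45.0
```

>>> apply_moves:
  series: [-0.001, 0, 0.001, 0, 0, 0, 1, -0.001, 0, 0.001, 0, 0, 0, 1, -0.001, 0, 0.001, 0, 0, 0, 1]

```text
clock: 18.75
position: [0.5896, 0.1156, 0.0084]
orientation: [3.14, -0.789, -2.961]
contact_force: [-1.4, -0.3, 22.1]
grip_width: 0.0338
grasp_force: 45.0
```

>>> apply_moves:
  series: [0.001, 0, -0.001, 0, 0, 0, 1, 0.001, 0, -0.001, 0, 0, 0, 1, 0.001, 0, -0.001, 0, 0, 0, 1]
  grip_force: 4

```text
clock: 19.05
position: [0.5897, 0.1156, 0.0077]
orientation: [3.14, -0.787, -2.961]
contact_force: [1.5, 0.3, 4.8]
grip_width: 0.0342
grasp_force: 4.0
```

>>> apply_moves:
  series: [0, 0, 0, 0, 0, 0, 0.1, 0, 0, 0, 0, 0, 0, -0.2, 0, 0, 0, 0, 0, 0, -0.6, 0, 0, 0, 0, 0, 0, -0.6, 0, 0, 0, 0, 0, 0, -0.6, 0, 0, 0, 0, 0, 0, -0.6, 0, 0, -0.02, 0, 0, 0, -0.6, 0, 0, -0.05, 0, 0, 0, -0.6, 0, 0, -0.09, 0, 0, 0, -0.6, 0, 0, -0.12, 0, 0, 0, -0.6, 0, 0, -0.15, 0, 0, 0, -0.6, 0, 0, -0.15, 0, 0, 0, -0.6]
  grip_force: 10

```text
clock: 20.25
position: [0.6964, 0.1347, 0.1152]
orientation: [3.141, -0.784, -2.961]
contact_force: [0.4, -0.4, 0.2]
grip_width: 0.075
grasp_force: 0.0
```

Run:
```python
from h import *
st();
s=arm.get_image("side")[:,:,::-1];t=arm.get_image("top")[:,:,::-1]
cv2.imwrite("pics/side7.png",s);cv2.imwrite("pics/top7.png",t)
o=np.zeros((400,800,3),np.uint8)
o[:,:400]=cv2.resize(s[160:310,200:350],(400,400));o[:,400:]=cv2.resize(t[110:310,200:400],(400,400))
cv2.imwrite("pics/crop7.png",o)
```

```text
{'clock': 20.25, 'position': [0.696, 0.135, 0.115], 'orientation': [3.141, -0.784, -2.961], 'qpos': [-0.325, 1.119, 0.197, 0.792, -0.185, 2.028, 1.574], 'contact_force': [0.389, -0.404, 0.229], 'grip_width': 0.075, 'grasp_force': 0.0}
```

View pics/crop7.png

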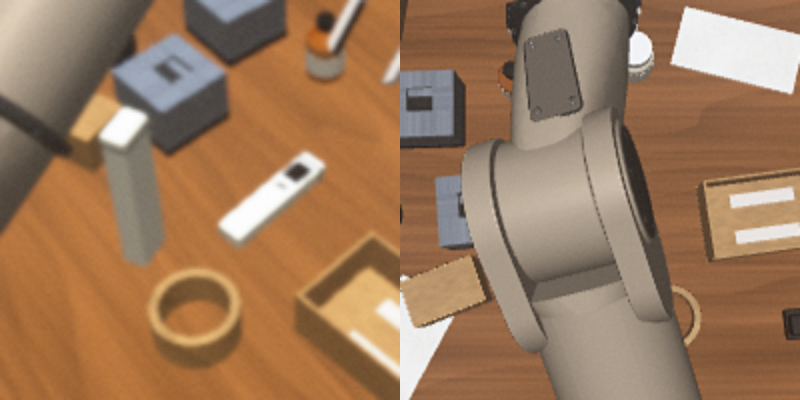

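The logger lies flat on the bare desk and is released. In the side view it runs from about (283,246) to (320,219). I'll measure its middle and bring the tool back upright above it.

Run:
```python
from h import *
s=cv2.imread("pics/side7.png");g=s.min(2);m=np.zeros_like(g);m[212:256,276:328]=(g[212:256,276:328]>120)*255
k=max(cv2.findContours(m,0,1)[0],key=cv2.contourArea);R=cv2.minAreaRect(k);print(R,cv2.contourArea(k))
print("mid",onz("side",R[0],.018))
b=cv2.boxPoints(R);b=sorted(b.tolist(),key=lambda p:p[0])
e=[onz("side",np.mean(b[:2],0),.018),onz("side",np.mean(b[2:],0),.018)];d=e[1]-e[0]
print(e,np.linalg.norm(d),np.arctan2(d[1],d[0]))
p0,R0=pose()
a=np.array([.62,.12,.2]);Ra=RT(np.pi+.18,.3);print(goR(a,Ra));print(goR([.539,.106,.15],RT(np.pi+.18,0),(a,Ra)))
```

```text
((301.5, 232.99998474121094), (11.651357650756836, 45.32505798339844), 50.19443130493164) 466.5
mid [0.54634037 0.10856776 0.018     ]
[array([0.47055111, 0.09529676, 0.018     ]), array([0.62721019, 0.12272839, 0.018     ])] 0.15904264475032942 0.173346577524898
[ 0.115 -0.001 -0.008  0.001 -0.976  0.001]
[ 0.064  0.001  0.072  0.    -0.6    0.   ]
```

>>> apply_moves:
  series: [0.03, 0, -0.004, 0, -0.25, 0, -0.4, 0.06, 0, -0.006, 0, -0.5, 0, -0.4, 0.09, 0, -0.008, 0, -0.75, 0, -0.4, 0.115, 0, -0.008, 0, -0.976, 0, -0.4, 0.115, 0, -0.008, 0, -0.976, 0, -0.4]

```text
clock: 20.85
position: [0.6171, 0.1201, 0.2037]
orientation: [3.14, -0.292, -2.961]
contact_force: [1.7, 0.4, 1.0]
grip_width: 0.0654
grasp_force: 0.0
```

>>> apply_moves:
  series: [0.02, 0, 0.02, 0, -0.2, 0, -0.4, 0.04, 0, 0.045, 0, -0.4, 0, -0.4, 0.06, 0, 0.075, 0, -0.6, 0, -0.4, 0.06, 0, 0.075, 0, -0.6, 0, -0.4, 0.06, 0, 0.075, 0, -0.6, 0, -0.4, 0.06, 0, 0.075, 0, -0.6, 0, -0.4]

```text
clock: 21.45
position: [0.5424, 0.1071, 0.1469]
orientation: [3.141, 0.001, -2.961]
contact_force: [0.4, 1.1, 0.2]
grip_width: 0.0657
grasp_force: 0.0
```

Run:
```python
from h import *
st();print(goR([.545,.108,.004],RT(np.pi+.177,0)))
```

```text
{'clock': 21.45, 'position': [0.542, 0.107, 0.147], 'orientation': [3.141, 0.001, -2.961], 'qpos': [-0.478, 0.293, 0.201, 1.95, -0.074, 0.904, 1.511], 'contact_force': [0.354, 1.102, 0.194], 'grip_width': 0.066, 'grasp_force': 0.0}
[-0.003  0.     0.143  0.002  0.002  0.007]
```

>>> apply_moves:
  series: [-0.003, 0, 0.045, 0, 0, 0, -0.4, -0.003, 0, 0.09, 0, 0, 0, -0.4, -0.003, 0, 0.12, 0, 0, 0, -0.4, -0.003, 0, 0.135, 0, 0, 0, -0.4, -0.003, 0, 0.142, 0, 0, 0, -0.4, -0.003, 0, 0.142, 0, 0, 0, 0, -0.003, 0, 0.142, 0, 0, 0, 1, -0.003, 0, 0.142, 0, 0, 0, 1, -0.003, 0, 0.142, 0, 0, 0, 1, -0.003, 0, 0.142, 0, 0, 0, 1, -0.003, 0, 0.142, 0, 0, 0, 1, -0.003, 0, 0.142, 0, 0, 0, 1]
  grip_force: 30

```text
clock: 22.65
position: [0.5451, 0.1076, 0.0052]
orientation: [3.14, 0.001, -2.961]
contact_force: [-1.1, -0.6, 8.8]
grip_width: 0.034
grasp_force: 30.0
```

Run:
```python
from h import *
st()
```

```text
{'clock': 22.65, 'position': [0.545, 0.108, 0.005], 'orientation': [3.14, 0.001, -2.961], 'qpos': [-0.438, 0.502, 0.16, 2.032, -0.134, 0.616, 1.563], 'contact_force': [-1.109, -0.644, 8.805], 'grip_width': 0.034, 'grasp_force': 30.004}
```

>>> apply_moves:
  series: [0, 0, -0.03, 0, 0, 0, 1, 0, 0, -0.075, 0, 0, 0, 1, 0, 0, -0.12, 0, 0, 0, 1, 0, 0, -0.16, 0, 0, 0, 1, 0.011, -0.046, -0.16, 0, 0, 0.2, 1, 0.022, -0.092, -0.16, 0, 0, 0.4, 1, 0.033, -0.138, -0.16, 0, 0, 0.6, 1, 0.044, -0.184, -0.16, 0, 0, 0.8, 1, 0.055, -0.225, -0.16, 0, 0, 1, 1, 0.055, -0.238, -0.16, 0, 0, 1, 1, 0.055, -0.238, -0.16, 0, 0, 1, 1]

```text
clock: 23.75
position: [0.533, -0.1388, 0.1643]
orientation: [3.141, 0.0, 2.819]
contact_force: [0.7, 1.5, -1.3]
grip_width: 0.0338
grasp_force: 30.0
```

>>> apply_moves:
  series: [0, 0, 0, 0, 0, 0.25, 1, 0, 0, 0, 0, 0, 0.5, 1, 0, 0, 0, 0, 0, 0.75, 1, 0, 0, 0, 0, 0, 1, 1]

```text
clock: 24.15
position: [0.5333, -0.1348, 0.164]
orientation: [3.141, -0.001, 2.32]
contact_force: [-0.3, 0.7, -1.7]
grip_width: 0.0341
grasp_force: 30.0
```

>>> apply_moves:
  series: [0, 0, 0, 0, 0, 0.25, 1, 0, 0, 0, 0, 0, 0.5, 1, 0, 0, 0, 0, 0, 0.75, 1, 0, 0, 0, 0, 0, 1, 1, 0, 0, 0, 0, 0, 1, 1, 0, 0, 0, 0, 0, 1, 1]

```text
clock: 24.75
position: [0.5333, -0.1354, 0.164]
orientation: [3.142, -0.001, 1.828]
contact_force: [-1.3, -0.6, -1.5]
grip_width: 0.0337
grasp_force: 30.0
```

Run:
```python
from h import *
st();print(goR([*TC,.10],RT(1.702,0)))
```

```text
{'clock': 24.75, 'position': [0.533, -0.135, 0.164], 'orientation': [3.142, -0.001, 1.828], 'qpos': [-0.369, 0.304, 0.608, 1.957, -0.214, 0.944, 0.602], 'contact_force': [-1.261, -0.58, -1.458], 'grip_width': 0.034, 'grasp_force': 29.999}
[-0.    -0.001  0.064 -0.    -0.002  0.252]
```

>>> apply_moves:
  series: [0, -0.001, 0, 0, 0, 0.252, 1, 0, -0.001, 0.03, 0, 0, 0.252, 1, 0, -0.001, 0.06, 0, 0, 0.252, 1, 0, -0.001, 0.09, 0, 0, 0.252, 1, 0, -0.001, 0.115, 0, 0, 0.252, 1, 0, -0.001, 0.135, 0, 0, 0.252, 1, 0, -0.001, 0.148, 0, 0, 0.252, 1, 0, -0.001, 0.148, 0, 0, 0.252, 1, 0, -0.001, 0.148, 0, 0, 0.252, 1]

```text
clock: 25.65
position: [0.5324, -0.1369, 0.0166]
orientation: [3.141, -0.001, 1.697]
contact_force: [0.1, -0.1, -0.9]
grip_width: 0.0337
grasp_force: 30.0
```

>>> apply_moves:
  series: [0, 0, 0.002, 0, 0, 0, 1, 0, 0, 0.004, 0, 0, 0, 1, 0, 0, 0.004, 0, 0, 0, 1, 0, 0, 0.004, 0, 0, 0, 1]

```text
clock: 26.05
position: [0.5323, -0.1369, 0.0123]
orientation: [3.141, -0.001, 1.696]
contact_force: [-1.2, -0.4, -2.2]
grip_width: 0.0337
grasp_force: 30.0
```

>>> apply_moves:
  series: [0, 0, 0.001, 0, 0, 0, 1, 0, 0, 0.001, 0, 0, 0, 1, 0, 0, 0.001, 0, 0, 0, 1]

```text
clock: 26.35
position: [0.5321, -0.1369, 0.0111]
orientation: [-3.142, -0.001, 1.696]
contact_force: [-1.1, 1.4, -2.4]
grip_width: 0.0335
grasp_force: 30.0
```

>>> apply_moves:
  series: [0, 0, 0.001, 0, 0, 0, 1, 0, 0, 0.001, 0, 0, 0, 1, 0, 0, 0.001, 0, 0, 0, 1]

```text
clock: 26.65
position: [0.5321, -0.1369, 0.01]
orientation: [-3.142, -0.001, 1.696]
contact_force: [-0.3, -0.1, -1.2]
grip_width: 0.0333
grasp_force: 30.0
```

>>> apply_moves:
  series: [0, 0, 0.001, 0, 0, 0, 1, 0, 0, 0.001, 0, 0, 0, 1, 0, 0, 0.001, 0, 0, 0, 1]

```text
clock: 26.95
position: [0.5322, -0.1369, 0.0092]
orientation: [3.141, -0.001, 1.696]
contact_force: [-1.1, -0.2, 3.3]
grip_width: 0.0338
grasp_force: 30.0
```

Touching at z 0.0092, as expected for the 4 mm floor. I'll release with a limited opening and rise straight up.

>>> apply_moves:
  series: [0, 0, 0, 0, 0, 0, 1, 0, 0, 0, 0, 0, 0, 1]
  grip_force: 4

```text
clock: 27.15
position: [0.5322, -0.1369, 0.0092]
orientation: [3.141, -0.001, 1.696]
contact_force: [-1.1, 1.1, 5.1]
grip_width: 0.0338
grasp_force: 4.0
```

>>> apply_moves:
  series: [0, 0, 0, 0, 0, 0, 0.1, 0, 0, 0, 0, 0, 0, -0.1, 0, 0, 0, 0, 0, 0, -0.1, 0, 0, 0, 0, 0, 0, -0.1, 0, 0, -0.02, 0, 0, 0, -0.1, 0, 0, -0.05, 0, 0, 0, -0.1, 0, 0, -0.1, 0, 0, 0, -0.1, 0, 0, -0.15, 0, 0, 0, -0.1, 0, 0, -0.2, 0, 0, 0, -0.1, 0, 0, -0.25, 0, 0, 0, -0.1]

```text
clock: 28.15
position: [0.5316, -0.1373, 0.2612]
orientation: [3.142, -0.001, 1.695]
contact_force: [0.6, 1.3, 1.0]
grip_width: 0.0518
grasp_force: 0.0
```

>>> apply_moves:
  series: [0.05, 0, 0, 0, 0, 0, -0.1, 0.1, 0, 0, 0, 0, 0, -0.1, 0.15, 0, 0, 0, 0, 0, -0.1, 0.2, 0, 0, 0, 0, 0, -0.1, 0.25, 0, 0, 0, 0, 0, -0.1, 0.3, 0, 0, 0, 0, 0, -0.1, 0.35, 0, 0, 0, 0, 0, -0.1, 0.35, 0, 0, 0, 0, 0, -0.1, 0.35, 0, 0, 0, 0, 0, -0.1]

```text
clock: 29.05
position: [0.4881, 0.2111, 0.2591]
orientation: [-3.141, -0.0, 1.698]
contact_force: [0.5, -1.3, 0.6]
grip_width: 0.0516
grasp_force: 0.0
```

Run:
```python
from h import *
st();
s=arm.get_image("side")[:,:,::-1];t=arm.get_image("top")[:,:,::-1]
cv2.imwrite("pics/side9.png",s);cv2.imwrite("pics/top9.png",t)
f=lambda im,x,y,w,h,W,H:cv2.resize(im[y:y+h,x:x+w],(W,H),interpolation=cv2.INTER_CUBIC)
o=np.zeros((600,800,3),np.uint8)
o[:300,:400]=f(t,330,175,100,75,400,300);o[300:,:400]=f(s,300,240,100,75,400,300)
o[:300,400:]=f(t,150,90,320,240,400,300);o[300:,400:]=f(s,160,100,320,240,400,300)
cv2.imwrite("pics/crop9.png",o)
```

```text
{'clock': 29.05, 'position': [0.488, 0.211, 0.259], 'orientation': [-3.141, -0.0, 1.698], 'qpos': [-0.928, 0.145, 0.448, 1.882, -0.07, 1.131, -0.327], 'contact_force': [0.511, -1.333, 0.609], 'grip_width': 0.052, 'grasp_force': 0.0}
```

View pics/crop9.png

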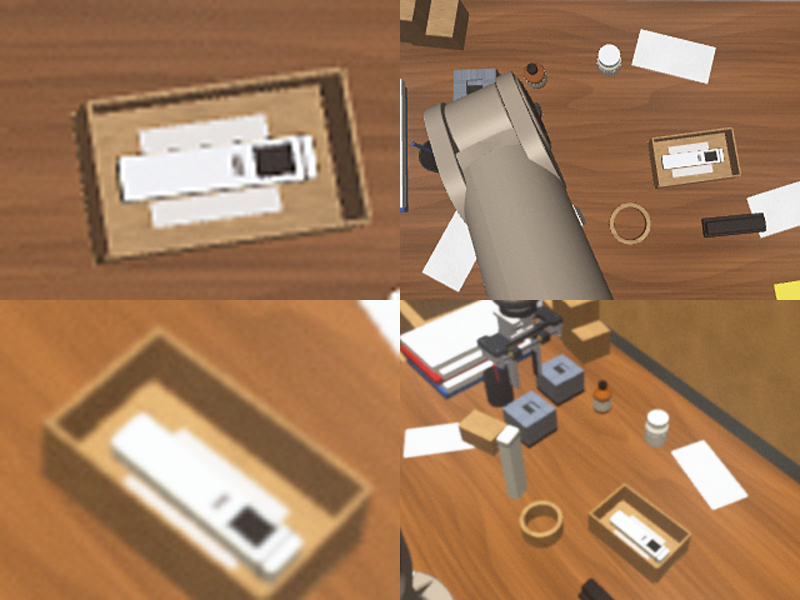

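The final views show the logger lying flat in the middle of the tray, with its display facing up at about crop (275,158). All the walls are upright, nothing else has moved, and the gripper is clear. Handing in.

```bash
python3 -c "
from cell import arm
print(arm.job_done())"
```

```text
the job is handed in; nothing more can be done
None
```

The job is handed in at about 29 s: all three walls are upright (the left leans in by roughly 2°), and the logger was pulled, laid flat on the desk and released, then re-gripped by its middle and laid flat on the tray floor, with nothing else disturbed.

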